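Seat the paste tin and turn its label to the front

TASK

Gently slide the tin of tapping paste along its stand until it drops onto the small turntable and rests against the two rollers at the back; then, with it seated there, roll it round by its edge until the label faces squarely out of the stand's open front. Go easy on the tin, keep it upright, leave the other things on the bench alone, and let go of it.

Things in the scene. Friction and masses are not known exactly. Their poses are not given: they have to be found in the camera images.
- tin: hard round bare-metal tin, 96 mm in diameter (too wide to grip), 62 mm high, 0.35 to 0.65 kg, flat lid with no lip. Origin: centre of its underside; z up; x points out through the middle of the paper label. Starts on the stand's apron, label turned well away from the front. Over 20 N or so on it is rough; 4 to 8 N down on the lid's edge drags it round by friction, with some slip
- tin_label (a point): middle of the paper label on the tin's wall, 48 mm from the tin's axis, 31 mm above its underside. A 16 mm wide paper seal runs from the label up over the edge and 30 mm in across the lid, so the label's side can be told from above
- seat (a point): centre of the turntable's top, 18.5 mm above the bench: where the centre of the tin's underside lies once the tin touches both rollers. x points out of the stand's open front (away from the rollers, roughly away from the robot), z up. The turntable is a 97 mm steel disc, stiff to turn (about 0.07 N m), turning either way without end
- apron (a point): top of the stand's apron, 100 mm along x from the seat, 20 mm above the bench. The flat apron begins 50.5 mm before the seat and lies 1.5 mm above the turntable, so the tin drops a little as it goes home and the step keeps it there. Two rails 16 mm high flank it, inner faces 59 mm either side of the middle by the turntable, 91 mm at the front
- rollers (a point): point midway between the two rollers, at their top, 56 mm above the bench (thin pins to 60 mm). Free-running upright black rollers, 20 mm in diameter, 58 mm from the seat's centre, 42 degrees either side of straight back. The stand is fixed to the bench, 220 mm wide, from 100 mm behind the seat to 175 mm before it
- cup: small white open cup, 52 mm wide, 35 mm high, on the bench on the stand's left; to be left alone. Origin: centre of its underside
- spacer: steel ring, 110 mm across, 28 mm high, lying on the bench on the stand's right; to be left alone. Origin: centre of its underside
- spanner: steel spanner 170 mm long lying on the bench on the stand's right, farther from the robot; to be left alone. Origin: centre of its underside, x along it
- vblock: dark steel V-block 60 x 45 x 38 mm on the bench on the stand's left, farther from the robot; to be left alone. Origin: centre of its underside
Mind the look-alikes: they are no part of the job. Leave any purple, turquoise or yellow look-alike of the tin alone.

How it is judged:
By the outcome, as a careful person would: the job done as asked, in the order asked, and still so for the second after the job is handed in, with the robot touching nothing.
It also fails if it takes over 72 s, if anything falls off the work surface, if the arm or the gripper's body presses on something with over 40 N, if the wrist force passes 120 N, or if a joint passes its speed limit or range.

ROBOT

A 6-joint arm with a two-finger parallel gripper is mounted at the origin on the work surface. World frame = base frame: x ahead of the robot, y to its left, z up, the work surface at z = 0. Lengths are in mm, angles in rad, forces in N, time in s.
With the tool pointing down it reaches from about 275 to 825 mm from the base axis. Payload 4.9 kg.
Tool frame: the origin (TCP) lies at the very end of the fingers, on their centre line; the grasp point (between the pads) lies 19 mm behind it; z points along the fingers, y is the direction in which the jaws open and shut (so a half turn about z gives the same grasp; the last joint's range is limited). The gripper opens to 85 mm and grips with 20 to 120 N. Pads are 22 mm wide; open, the fingers measure 114 mm over their backs; the gripper's body (76 mm by 85 mm) begins 54 mm behind the grasp point. The pads swing forward as they close: fully open they stand 13 mm farther back than shut.
Start: joints at [-1.368, 0.326, -0.193, 1.052, 0, 1.437], TCP at [181.77, -519.113, 194.381] pointing down, gripper open.
Joint ranges: [-2.65, 2.65], [-0.97, 1.79], [-1.3, 1.35], [-1.93, 2.1], [-1.47, 1.37], [-3.14, 3.14]. Speed limits (rad/s): [2.57, 2.57, 3.14, 3.14, 3.14, 3.14].

INTERFACE

Orientations are given as [roll, pitch, yaw] about the fixed x, y, z axes, in that order (R = Rz(yaw) Ry(pitch) Rx(roll)).
In Python, from bench import bot, solve_ik, imaging gives the robot as it stands. Calls block until the motion is done:
- bot.move_ptp(position, orientation): joint-space move of the TCP to a pose.
- bot.movel(position, rot=None, max_speed=150, threshold=None): straight line of the TCP; rot=None keeps the orientation; max_speed is the mean speed in mm/s. With threshold (N) it stops when the force on the tool has changed by that much, and returns True; else False.
- bot.move_j(angles): joint-space move.
- bot.grip(opening, effort=None): opening from 0.0 (shut) to 1.0 (fully open); effort is the grip in N (None keeps the last); returns when the fingers have stopped.
- bot.dwell(seconds).
- solve_ik(position, orientation): joint angles nearest the present ones, or None.
- bot.get_state(): the state.
- imaging.capture(name): name is "side" or "top"; returns the picture (400x640x3 uint8, blue, green, red); there is no depth.
- imaging.camera_model(name): a dict with "K" (3x3 intrinsics, pixels), "k1" (the pictures are not rectified: a ray, as slopes to the right and down, at radius r is drawn at 1 + k1 r^2 times it, then the intrinsics apply), "position" and "rotation" of the camera in the world. Camera axes: x right, y up, looking along -z (the intrinsics and any distortion apply to the point x, -y, -z); pixel columns grow to the right and rows downward; lengths in mm; the calibration is good to about 2 mm. A picture is of the moment at which its call begins. camera_model takes no time and is no camera call.
A pose or a line that the arm cannot do raises bot.IKError and nothing moves.
- bot.sign_off(): hands the job in, once; it reports no verdict.
The state is a dict: "t": time; "qpos": joint angles; "joint_velocities": joint speeds; "effort": joint torques, N m; "tcp_pos": TCP position; "orientation": TCP orientation; "contact_force": force on the tool from outside, world axes, zero at the start; "wrist_torque": the same for the moment, N m; "opening": opening from 0.0 (shut) to 1.0 (fully open).
Only numpy, scipy, OpenCV 4.12 (cv2) and the standard library are available. Lean on these libraries where they do the work, as an engineer would, in place of code of your own. Each camera call takes 0.05 s, during which the arm holds its last target. There are 200 camera calls.

## Working session

There is one attempt and no reset: what is moved stays moved. The work goes in short steps, each a Python script; the robot and the scene stay as the last script left them, time stands still between calls to the robot, and variables do not carry over. Pictures are saved under pics/ and viewed, about 8 in all and at most 12, crops included, and the job is handed in when it is done.

```bash
mkdir -p pics; ls; python3 - <<'E'
from bench import bot, imaging
import cv2
for n in("top","side"):
    im=imaging.capture(n); cv2.imwrite(f"pics/{n}0.png",im)
    m=imaging.camera_model(n); print(n,m)
print(bot.get_state())
E
```

```text
pics
top {'K': array([[424.63140922,   0.        , 312.48166702],
       [  0.        , 424.63140922, 200.40375301],
       [  0.        ,   0.        ,   1.        ]]), 'k1': -0.09352299140226922, 'position': array([ 481.63423617,   30.8511499 , 1193.93660592]), 'rotation': array([ 0.11790914,  0.00665335, -1.54687857])}
side {'K': array([[416.7603751 ,   0.        , 320.32415591],
       [  0.        , 416.7603751 , 197.65368426],
       [  0.        ,   0.        ,   1.        ]]), 'k1': -0.08335084438199049, 'position': array([160.57052743, 726.30884314, 698.02413717]), 'rotation': array([ 0.91771617,  0.00551537, -2.54257547])}
{'t': 0.1, 'qpos': array([-1.36819150e+00,  3.26885351e-01, -1.93451030e-01,  1.05197518e+00,
        1.56141978e-05,  1.43662122e+00]), 'joint_velocities': array([-7.89748350e-06, -1.61702005e-03,  1.60357047e-03, -8.49217013e-04,
       -8.87958968e-04,  1.28765694e-03]), 'effort': array([ 2.05088996e-03, -4.44236434e+01,  2.63039714e+01,  7.72405823e-03,
       -1.95110160e-04, -4.04959820e-06]), 'tcp_pos': array([ 181.6648086 , -518.55118398,  193.68414422]), 'orientation': array([-3.14009312e+00, -2.18171304e-04,  3.36779759e-01]), 'contact_force': array([-0.07837093, -0.20654235, -0.11422137]), 'wrist_torque': array([-0.04881481, -0.00843078, -0.03783659]), 'opening': 0.9949337229525911}
```

View pics/top0.png

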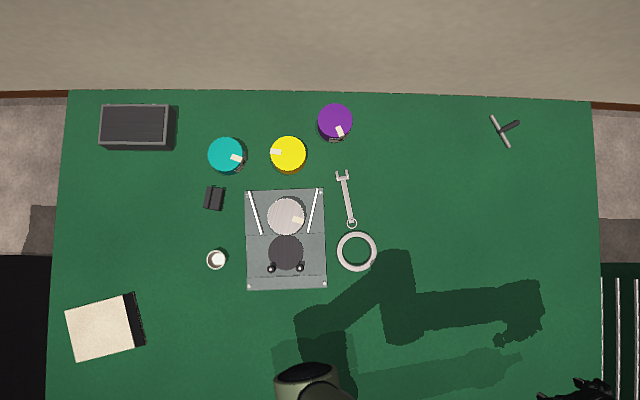

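View pics/side0.png

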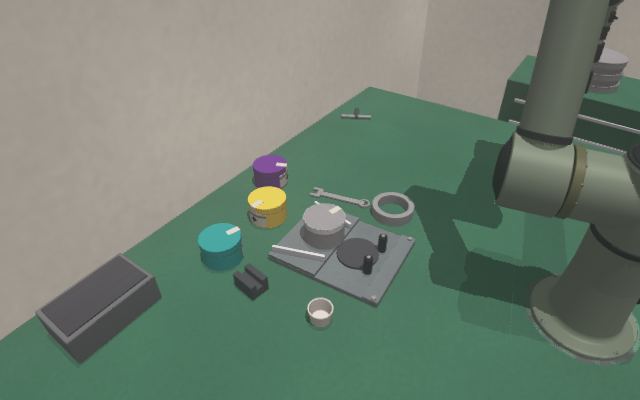

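Top view: bare tin at about (286,216) with its seal toward the right (297,220); turntable at (286,252), rollers at (270,268) and (300,267). The side view agrees. Next I'll convert these to world positions.

```bash
cat > h.py <<'E'
import numpy as np, cv2
from scipy.spatial.transform import Rotation as Ro
from bench import bot, imaging, solve_ik
def ray(n,uv):
    m=imaging.camera_model(n); K=m['K']
    p=cv2.undistortPoints(np.array(uv,float).reshape(-1,1,2),K,np.array([m['k1'],0,0,0.])).reshape(-1,2)
    d=np.c_[p[:,0],-p[:,1],-np.ones(len(p))]
    return m['position'],d@Ro.from_euler('xyz',m['rotation']).as_matrix().T
def onplane(n,uv,z):
    o,d=ray(n,uv); return (o+d*((z-o[2])/d[:,2])[:,None])[:,:2]
def proj(n,P):
    m=imaging.camera_model(n)
    q=(np.atleast_2d(P)-m['position'])@Ro.from_euler('xyz',m['rotation']).as_matrix()
    q=q*[1,-1,-1]
    return cv2.projectPoints(q,np.zeros(3),np.zeros(3),m['K'],np.array([m['k1'],0,0,0.]))[0].reshape(-1,2)
def rect(n,z,c,half=160,s=2.2):
    """metric top-down view of plane z, s px/mm, column 0 = +y side, row 0 = +x side"""
    im=imaging.capture(n); N=int(2*half*s)
    r,q=np.mgrid[0:N,0:N]; P=np.stack([c[0]+half-r/s,c[1]+half-q/s,np.full(r.shape,z)],-1).reshape(-1,3)
    uv=proj(n,P).reshape(N,N,2).astype(np.float32)
    return cv2.remap(im,uv,None,cv2.INTER_CUBIC)
E
python3 - <<'E'
from h import *
im=cv2.imread("pics/top0.png")
hsv=cv2.cvtColor(im,cv2.COLOR_BGR2HSV)
print("rollers z58",onplane("top",[[270,268],[300,267]],58).round(1), "tin z82",onplane("top",[[286,216]],82).round(1))
# stand outline
S=((hsv[...,1]<70)).astype(np.uint8); S[:, :235]=0;S[:,335:]=0;S[:180]=0;S[300:]=0
cs=max(cv2.findContours(S,0,2)[0],key=cv2.contourArea); 
w=onplane("top",cs.reshape(-1,2),19).astype(np.float32); print("stand",cv2.minAreaRect(w))
# turntable dark
D=((hsv[...,2]<75)&(hsv[...,1]<90)).astype(np.uint8);D[:, :250]=0;D[:,322:]=0;D[:225]=0;D[278:]=0
n,l,st,ce=cv2.connectedComponentsWithStats(D)
for i in range(1,n):
    if st[i,4]>5: print("dark",st[i],ce[i],onplane("top",[ce[i]],18.5).round(1))
r=cv2.resize(im[180:300,235:340],None,fx=5,fy=5,interpolation=cv2.INTER_CUBIC); cv2.imwrite("pics/crop.png",r)
s=cv2.imread("pics/side0.png")
cv2.imwrite("pics/crop2.png",cv2.resize(s[190:305,260:420],None,fx=5,fy=5,interpolation=cv2.INTER_CUBIC))
E
```

```text
rollers z58 [[432.7 150. ]
 [437.5  70.5]] tin z82 [[570.3 110. ]]
stand ((513.6090087890625, 116.26319885253906), (277.1820068359375, 220.94935607910156), 3.57527494430542)
dark [285 235   6   1   6] [287.5 235. ] [[522.8 108.7]]
dark [300 242   3   5   6] [300.83333333 243.83333333] [[499.3  71.2]]
dark [296 261   9  11  51] [299.92156863 265.98039216] [[438.7  72.1]]
dark [267 262  10  11  60] [271.75 266.9 ] [[434.2 149.5]]
```

View pics/crop.png

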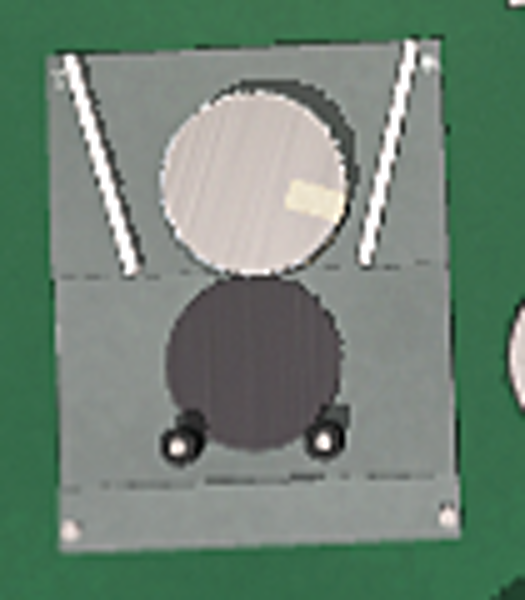

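View pics/crop2.png

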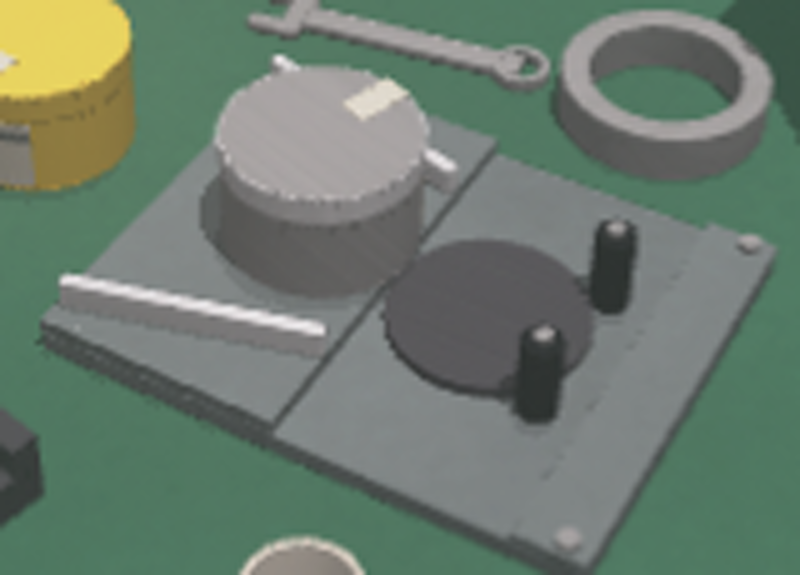

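The crops show the pins at about (270.8,269.2) and (299.6,268.2), and the seal on the lid pointing right and slightly back. Now a fine measurement.

```bash
cat >> h.py <<'E'
def tin(z,guess,n="top"):
    """tin centre and label yaw (deg) from the cream seal and the lid outline at height z"""
    im=imaging.capture(n); s=4.
    h=70; N=int(2*h*s); r,q=np.mgrid[0:N,0:N]
    P=np.stack([guess[0]+h-r/s,guess[1]+h-q/s,np.full(r.shape,z)],-1).reshape(-1,3)
    g=cv2.remap(im,proj(n,P).reshape(N,N,2).astype(np.float32),None,cv2.INTER_CUBIC)
    w=lambda p: np.array([guess[0]+h-p[1]/s,guess[1]+h-p[0]/s])
    b=cv2.GaussianBlur(g,(0,0),3).astype(int); 
    lid=(b.min(2)>130).astype(np.uint8)
    lid=cv2.morphologyEx(lid,cv2.MORPH_CLOSE,np.ones((25,25)))
    lid=cv2.morphologyEx(lid,cv2.MORPH_OPEN,cv2.getStructuringElement(2,(121,121)))
    c=max(cv2.findContours(lid,0,1)[0],key=cv2.contourArea); e=cv2.fitEllipse(c); ctr=w(e[0])
    sat=(b[...,2]-b[...,0])
    seal=((sat>18)&(cv2.dilate(lid,np.ones((9,9)))>0)).astype(np.uint8)
    k,l,st,ce=cv2.connectedComponentsWithStats(seal); i=1+np.argmax(st[1:,4]) if k>1 else 0
    sc=w(ce[i]); d=sc-ctr
    return ctr,np.array(e[1])/s,np.degrees(np.arctan2(d[1],d[0])),np.hypot(*d),st[i,4]/s**2,g
E
python3 - <<'E'
from h import *
p=onplane("top",[[270.8,269.2],[299.6,268.2]],60); d=p[0]-p[1]; print(p,np.hypot(*d))
yaw=np.arctan2(-d[0],d[1]); print("yaw",np.degrees(yaw)); u=np.array([np.cos(yaw),np.sin(yaw)])
print("seat pins",p.mean(0)+43.1*u,"seat disc",onplane("top",[[286,252.4]],18.5))
*r,g=tin(82,(568,110)); print(r); cv2.imwrite("pics/g.png",g)
# side-view check: predicted vs seen points
print(proj("side",[[*(p.mean(0)+43.1*u),18.5],[*r[0],82],[*p[0],60],[*p[1],60]]))
E
```

```text
[[429.72727994 147.60433838]
 [434.35000314  71.36461928]] 76.37973774462796
yaw 3.469827256930266
seat pins [475.05963101 112.0930158 ] seat disc [[474.82583182 111.45463382]]
[array([567.21555328, 113.03148651]), array([155.07533264, 163.04730225]), np.float64(-99.46154828905057), np.float64(34.33174811316347), np.float64(584.3125)]
[[359.60439194 251.280651  ]
 [326.12172243 215.96154106]
 [370.67121623 255.54910803]
 [385.22403147 234.65087295]]
```

View pics/g.png

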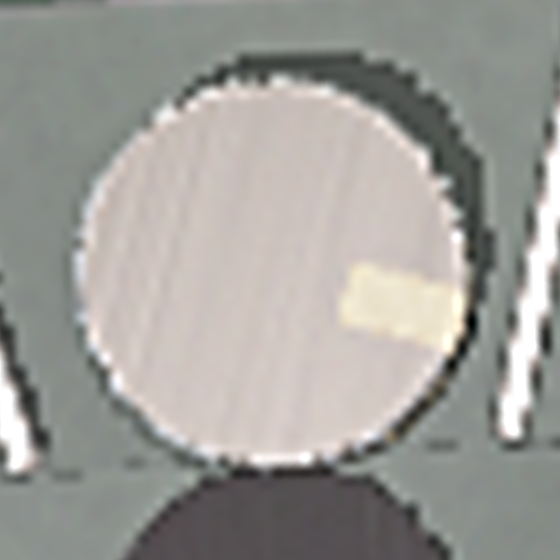

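The rectified view shows the tin outline at px 82–468 by 80–465, so the tin is at (569.9, 111.3). The seal runs from (345,290) to (463,322), a label yaw of about -105°. My lid threshold was too low, so I'll raise it. Seat is about (474.7, 112) with yaw 3.5°, and the label must turn about +109°. I'll push with half-open fingers used as a cradle.

```bash
sed -i 's/b.min(2)>130/b.min(2)>170/' h.py; cat >> h.py <<'E'
YAW=np.radians(3.5); SEAT=np.array([474.7,112.])
def W(a,b,z): # stand frame -> world
    return [SEAT[0]+a*np.cos(YAW)-b*np.sin(YAW),SEAT[1]+a*np.sin(YAW)+b*np.cos(YAW),z]
def S(p): 
    d=np.array(p[:2])-SEAT; c,s=np.cos(YAW),np.sin(YAW); return np.array([d@[c,s],d@[-s,c]])
def st(tag=""):
    x=bot.get_state(); print(tag,"t%.1f"%x['t'],S(x['tcp_pos']).round(1),"z%.1f"%x['tcp_pos'][2],"F",x['contact_force'].round(1),"op%.2f"%x['opening']); return x
E
python3 - <<'E'
from h import *
o=[np.pi,0,YAW]
print(tin(82,(568,110))[:5])
bot.grip(0.5)
bot.move_ptp(W(172,-6.6,150),o); st("above")
bot.movel(W(172,-6.6,36),max_speed=120); st("down")
hit=bot.movel(W(145,-6.6,36),max_speed=40,threshold=3); st(f"touch {hit}")
E
```

```text
(array([569.6942749 , 112.34825134]), array([94.71591949, 96.33666992]), np.float64(-103.74732578927518), np.float64(33.96460749132331), np.float64(574.75))
above t4.5 [172.1  -7. ] z150.0 F [0.3 0.6 0.1] op0.50
down t5.6 [172.8  -6.6] z36.9 F [-0.1  0.1 -0.4] op0.50
touch False t6.4 [145.   -6.5] z36.1 F [1.4 0.1 0.2] op0.50
```

```bash
python3 - <<'E'
from h import *
for a,b,v,th in((110,-4.1,30,6),(72,-1.3,30,6),(62,-.6,15,5),(58,-.3,10,5),(54,0,8,5),(51,0,8,5)):
    hit=bot.movel(W(a,b,36),max_speed=v,threshold=th); st(f"{hit}")
    if hit: break
for n in("top","side"): cv2.imwrite(f"pics/{n}1.png",imaging.capture(n))
im=np.hstack([cv2.resize(cv2.imread("pics/top1.png")[170:300,230:345],(400,452)),cv2.resize(cv2.imread("pics/side1.png")[170:300,270:420],(400,347)).copy().astype(np.uint8) if 0 else cv2.copyMakeBorder(cv2.resize(cv2.imread("pics/side1.png")[170:300,270:420],(400,347)),0,105,0,0,0)])
cv2.imwrite("pics/v1.png",im)
E
```

```text
False t7.7 [110.   -4.1] z36.0 F [3.1 0.  2.8] op0.50
False t9.1 [72.1 -1.3] z36.0 F [ 1.3 -0.1 -0.3] op0.50
False t10.0 [62.  -0.6] z36.0 F [ 1.8 -0.4 -1. ] op0.50
False t10.5 [57.8 -0.3] z36.0 F [ 2.2 -0.  -1.3] op0.50
False t11.2 [56.   0.4] z36.8 F [5.2 2.1 1.2] op0.50
False t11.7 [54.5  1.1] z37.4 F [6.5 4.2 0.8] op0.50
```

View pics/v1.png

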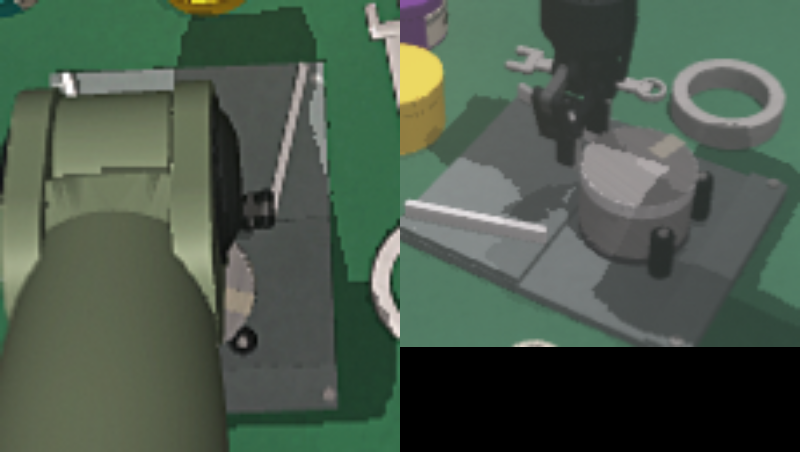

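The tin appears to be against both rollers in the side view; the force rose at the end of travel. I'll back off, clear the view, measure and close the jaws.

```bash
python3 - <<'E'
from h import *
bot.movel(W(75,2,37),max_speed=60); st()
bot.movel(W(80,0,130),max_speed=150)
bot.move_ptp(W(40,-230,150),[np.pi,0,YAW]); st()
bot.grip(0.0); st("shut")
c,e,a,r,A,g=tin(80.5,SEAT); print("tin stand",S(c).round(1),e.round(1),"label-rel",a-3.5,r,A)
s=imaging.capture("side"); cv2.imwrite("pics/side2.png",s)
cv2.imwrite("pics/v2.png",np.hstack([cv2.resize(g,(400,400)),cv2.resize(s[205:305,310:410],(400,400),interpolation=2)]))
E
```

```text
t12.3 [74.2  1.9] z36.6 F [0.3 0.4 0.5] op0.50
 t17.9 [  40. -230.] z150.0 F [-0.   0.1  0. ] op0.50
shut t18.4 [  40. -230.] z150.0 F [-0.7  0.2  0.3] op-0.00
tin stand [10.4 10. ] [ 67.6 100.4] label-rel -68.17352933691166 48.74878588620749 8.8125
```

View pics/v2.png

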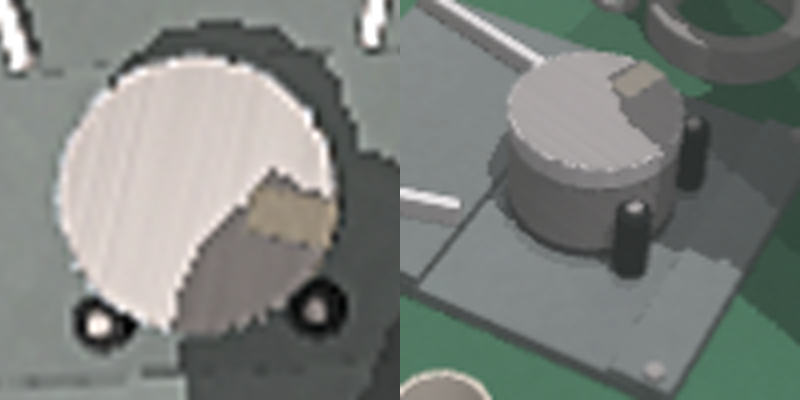

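The side and top crops show the tin seated against the rollers (centre px (196,193) in the left panel), with the seal at (292,213), about -103° world. I'll make the seal detection robust to shadow, then do the first drag stroke on the left edge of the lid, whose drag pushes the tin into the rollers.

```bash
cat >> h.py <<'E'
C=np.array([476.4,113.0])
def label(n="top",z=80.5):
    """label yaw rel. to stand front (deg): from centroid bearing and from seal's axis"""
    im=imaging.capture(n); s=4.; h=60; N=int(2*h*s); r,q=np.mgrid[0:N,0:N]
    P=np.stack([C[0]+h-r/s,C[1]+h-q/s,np.full(r.shape,z)],-1).reshape(-1,3)
    g=cv2.remap(im,proj(n,P).reshape(N,N,2).astype(np.float32),None,cv2.INTER_CUBIC)
    b=cv2.GaussianBlur(g,(0,0),2).astype(float); X=h-r/s; Y=h-q/s
    m=(((b[...,2]-b[...,0])/b[...,2]>.14)&(np.hypot(X,Y)<50)&(b[...,1]-b[...,2]<5)).astype(np.uint8)
    k,l,stt,ce=cv2.connectedComponentsWithStats(m)
    if k<2: print("no seal"); return None,g
    i=1+np.argmax(stt[1:,4]); v=l==i; p=np.c_[X[v],Y[v]]; c=p.mean(0)
    ax=np.linalg.eigh(np.cov(p.T))[1][:,1]; ax*=np.sign(ax@c)
    f=lambda d:(np.degrees(np.arctan2(d[1],d[0])-YAW)+180)%360-180
    print(n,"label: bearing %.1f axis %.1f r %.1f area %.0f"%(f(c),f(ax),np.hypot(*c),stt[i,4]/s**2)); return f(c),g
def edge(phi,r,z): 
    t=np.radians(phi)+YAW; return [C[0]+r*np.cos(t),C[1]+r*np.sin(t),z]
def stroke(p0,p1,r=38,F=6,step=8):
    rot=lambda p:[np.pi,0,YAW+np.radians(p-90)]
    bot.movel(edge(p0,r,88),rot(p0),max_speed=200)
    bot.movel(edge(p0,r,74),max_speed=12,threshold=F-1); x=st("down")
    zc=x['tcp_pos'][2]-.5; n=max(1,round(abs(p1-p0)/step)); log=[]
    for p in np.linspace(p0,p1,n+1)[1:]:
        bot.movel(edge(p,r,zc),rot(p),max_speed=25)
        f=bot.get_state()['contact_force']; log.append(f.round(1).tolist())
        zc+=np.clip((f[2]-F)*.15,-.6,.6)
    print(log); st("end")
    q=bot.get_state()['tcp_pos']; bot.movel([q[0],q[1],95],max_speed=60)
def clear(b=-200,z=130):
    q=bot.get_state()['tcp_pos']
    bot.movel(W(20,b,z),[np.pi,0,YAW],max_speed=250); st("clear")
E
python3 - <<'E'
from h import *
label()
q=edge(50,38,125); bot.movel(q,[np.pi,0,YAW-np.radians(40)],max_speed=220); st()
stroke(50,126)
clear(); a,g=label(); cv2.imwrite("pics/v3.png",g); b,g2=label("side")
E
```

```text
top label: bearing -106.1 axis -107.1 r 34.3 area 490Traceback (most recent call last):
  File "<stdin>", line 3, in <module>
bench.IKError: the arm cannot follow that straight line within its joint ranges
```

```bash
python3 - <<'E'
from h import *
print(bot.get_state()['qpos'].round(2))
for p in (50,90,126):
  for d in(-180,-90,-40,0,40,90,180):
    j=solve_ik(edge(p,38,88),[np.pi,0,YAW+np.radians(d)]); print(p,d,None if j is None else j.round(2))
E
```

```text
[-0.35  0.34 -0.29  0.94 -0.    2.73]
50 -180 [ 0.14  0.37 -0.43  0.77  0.    0.08]
50 -90 [ 0.14  0.37 -0.43  0.77  0.   -1.49]
50 -40 [ 0.14  0.37 -0.43  0.77  0.   -2.37]
50 0 [ 0.14  0.37 -0.43  0.77  0.   -3.06]
50 40 [ 0.14  0.37 -0.43  0.77  0.    2.52]
50 90 [ 0.14  0.37 -0.43  0.77  0.    1.65]
50 180 [ 0.14  0.37 -0.43  0.77  0.    0.08]
90 -180 [ 0.16  0.33 -0.48  0.76  0.    0.1 ]
90 -90 [ 0.16  0.33 -0.48  0.76  0.   -1.47]
90 -40 [ 0.16  0.33 -0.48  0.76  0.   -2.34]
90 0 [ 0.16  0.33 -0.48  0.76  0.   -3.04]
90 40 [ 0.16  0.33 -0.48  0.76  0.    2.54]
90 90 [ 0.16  0.33 -0.48  0.76  0.    1.67]
90 180 [ 0.16  0.33 -0.48  0.76  0.    0.1 ]
126 -180 [ 0.15  0.29 -0.54  0.74  0.    0.09]
126 -90 [ 0.15  0.29 -0.54  0.74  0.   -1.48]
126 -40 [ 0.15  0.29 -0.54  0.74  0.   -2.36]
126 0 [ 0.15  0.29 -0.54  0.74  0.   -3.05]
126 40 [ 0.15  0.29 -0.54  0.74  0.    2.53]
126 90 [ 0.15  0.29 -0.54  0.74  0.    1.66]
126 180 [ 0.15  0.29 -0.54  0.74  0.    0.09]
```

```bash
sed -i 's/YAW+np.radians(p-90)/YAW+np.pi+np.radians(p-90)/; s/bot.movel(W(20,b,z),\[np.pi,0,YAW\]/bot.movel(W(20,b,z),[np.pi,0,YAW+np.pi]/' h.py; python3 - <<'E'
from h import *
bot.move_ptp(edge(50,38,100),[np.pi,0,YAW+np.pi-np.radians(40)]); st()
stroke(50,126)
clear(); a,g=label(); cv2.imwrite("pics/v3.png",g); b,g2=label("side")
E
```

```text
t20.3 [26.4 29.7] z100.1 F [ 0.3  0.1 -0.3] op-0.00
down t21.8 [26.3 30. ] z74.1 F [ 0.3 -0.2 -0.1] op0.00
[[-0.2, -0.2, -0.3], [0.5, 0.1, -0.6], [-0.4, -0.1, 0.3], [0.9, 0.1, -0.6], [-0.8, -0.4, -0.0], [0.1, 0.5, 0.4], [-0.3, -0.1, 0.5], [0.1, -0.5, -0.6], [1.1, 0.1, -0.0], [0.2, -0.4, -0.1]]
end t25.3 [-20.3  31.7] z68.2 F [ 0.2 -0.4 -0.1] op-0.00
clear t27.0 [  19.2 -198.9] z129.5 F [ 0.8 -0.   0.4] op-0.00
top label: bearing -112.0 axis -44.0 r 41.9 area 26
no seal
```

View pics/v3.png

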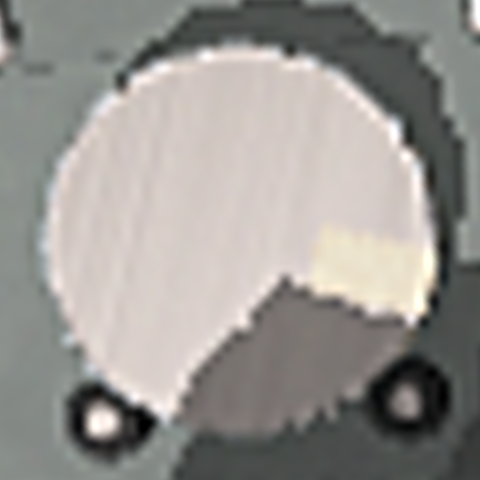

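The view shows the tin untouched (seal still at (368,268), about -106.8° from the front). The shut fingertips passed through z 74–68 without any force, so they sit higher than the nominal TCP. I'll probe lower under a force threshold.

```bash
sed -i 's/>.14)&(np/>.10)\&(np/; s/edge(p0,r,74)/edge(p0,r,52)/; s/edge(p0,r,88)/edge(p0,r,76)/' h.py; python3 - <<'E'
from h import *
label()
bot.movel(edge(60,38,78),[np.pi,0,YAW+np.pi-np.radians(30)],max_speed=220)
hit=bot.movel(edge(60,38,52),max_speed=15,threshold=5); x=st(f"hit {hit}"); print(x['wrist_torque'].round(2))
s=imaging.capture("side"); cv2.imwrite("pics/v4.png",cv2.resize(s[150:300,270:430],None,fx=4,fy=4,interpolation=2))
E
```

```text
top label: bearing -106.6 axis -106.7 r 33.5 area 530
hit False t30.3 [20.8 33.8] z52.1 F [ 1.2 -0.6 -0.4] op0.00
[0.02 0.04 0.01]
```

View pics/v4.png

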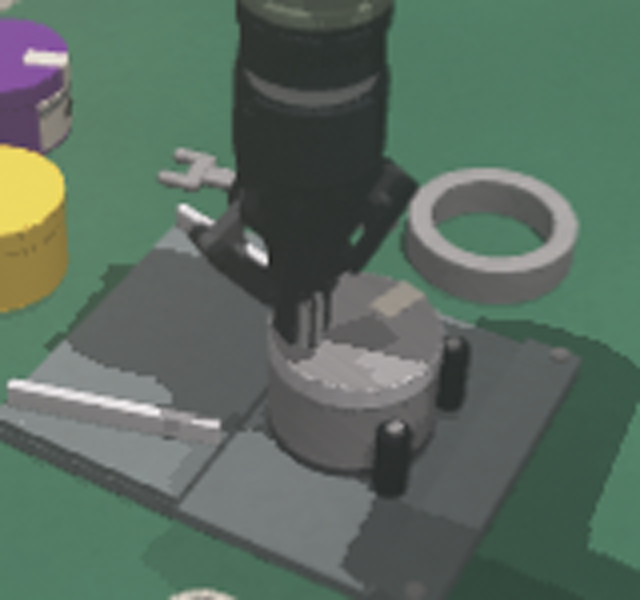

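```bash
python3 - <<'E'
from h import *
x=bot.get_state(); print(x['tcp_pos'],x['orientation'],x['qpos'].round(2),x['contact_force'])
for z in (52,66,80,95): print(z,(proj("side",[*x['tcp_pos'][:2],z])-[270,150])*4)
print("lid ctr",(proj("side",[*C,80.5])-[270,150])*4)
# lid height by triangulation not needed; check seal
E
```

```text
[493.42014071 147.02977266  52.07343916] [3.14150941e+00 1.35910815e-04 2.67908219e+00] [ 0.15  0.41 -0.48  0.68 -0.    0.61] [0.54340285 0.30775828 0.57865107]
52 [[301.16934531 385.92684233]]
66 [[301.9795644  367.50753517]]
80 [[302.80320899 348.73070138]]
95 [[303.70089858 328.20539059]]
lid ctr [[361.44023604 324.86795807]]
```

```bash
python3 - <<'E'
from h import *
T=[]
q=bot.get_state()['tcp_pos']
for z in (52,75,100):
    if z>52: bot.movel([q[0],q[1],z],max_speed=100)
    x=st(); s=imaging.capture("side")[180:270,305:375]
    c=cv2.resize(s,None,fx=3.8,fy=6,interpolation=2)
    p=(proj("side",x['tcp_pos'])-[305,180])*[3.8,6]; cv2.circle(c,tuple(int(v) for v in p[0]),4,(0,0,255),1); T.append(c)
cv2.imwrite("pics/v5.png",np.hstack(T)); print(T[0].shape)
E
```

```text
t30.4 [20.8 33.8] z52.1 F [0.5 0.3 0.6] op-0.00
 t30.8 [21.3 33.9] z75.3 F [ 0.7 -0.1  0.6] op-0.00
 t31.2 [21.  33.8] z99.9 F [ 0.7 -0.1 -0.6] op0.00
(540, 266, 3)
```

View pics/v5.png

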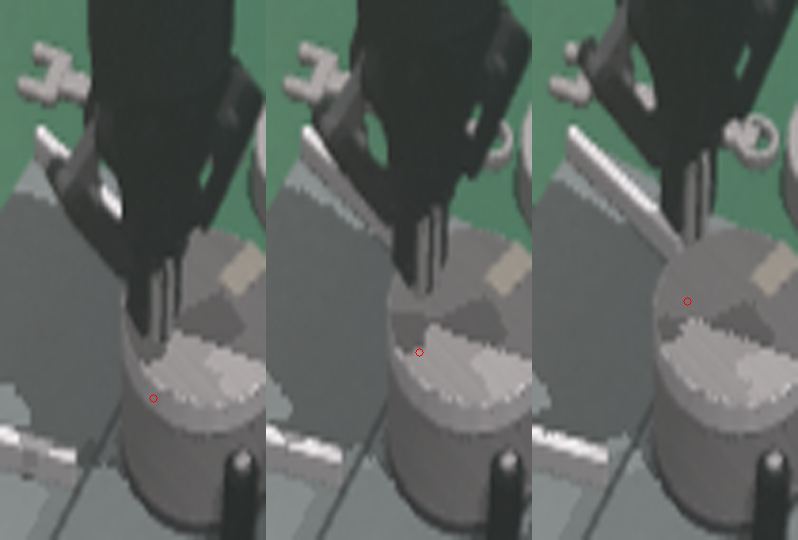

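The true fingertips appear consistently about 28 mm above the reported TCP in all three frames, roughly 57 px above the red marks. So lid contact should come at TCP z of about 50, and I'll guard the descent there.

```bash
sed -i 's/edge(p0,r,52)/edge(p0,r,42)/; s/edge(p0,r,76)/edge(p0,r,60)/; s/q\[1\],95\]/q[1],68]/' h.py; python3 - <<'E'
from h import *
rot=[np.pi,0,YAW+np.pi-np.radians(40)]
bot.movel(edge(50,38,60),rot,max_speed=120)
hit=bot.movel(edge(50,38,42),max_speed=12,threshold=5); x=st(f"hit {hit}")
if hit:
    zc=x['tcp_pos'][2]-.5; log=[]
    for p in (58,66,74,82,90,98,106,114,122,130):
        bot.movel(edge(p,38,zc),[np.pi,0,YAW+np.pi+np.radians(p-90)],max_speed=25)
        f=bot.get_state()['contact_force']; log.append(f.round(1).tolist()); zc+=np.clip((f[2]-6)*.15,-.6,.6)
        if f[2]>14: break
    print(log,zc); st("end"); q=bot.get_state()['tcp_pos']; bot.movel([q[0],q[1],q[2]+18],max_speed=80)
clear(z=100); a,g=label(); cv2.imwrite("pics/v6.png",g)
E
```

```text
hit True t33.0 [26.2 30. ] z43.6 F [-0.9  0.1  4. ] op-0.00
[[0.6, -0.1, 5.4], [1.3, -0.3, 6.0], [-0.5, -0.1, 6.2], [0.4, 0.4, 6.5], [0.7, 0.0, 5.9], [1.0, 0.5, 5.8], [0.4, -0.0, 5.8], [0.4, 0.2, 5.7], [0.9, 0.4, 6.7], [1.7, -0.6, 6.9]] 43.22672013196417
end t36.6 [-21.8  30. ] z43.6 F [ 1.7 -0.6  6.9] op-0.00
clear t38.1 [  19.1 -198.8] z99.4 F [-0.4  1.3 -0.6] op-0.00
top label: bearing -63.9 axis -63.8 r 33.4 area 546h.py:53: RuntimeWarning: invalid value encountered in divide
  m=(((b[...,2]-b[...,0])/b[...,2]>.10)&(np.hypot(X,Y)<50)&(b[...,1]-b[...,2]<5)).astype(np.uint8)
```

```bash
sed -i 's/edge(p0,r,60)/edge(p0,r,50)/' h.py; python3 - <<'E' 2>/dev/null
from h import *
bot.movel(edge(50,38,62),[np.pi,0,YAW+np.pi-np.radians(40)],max_speed=220)
stroke(50,130,F=7)
clear(z=100); a,g=label(); cv2.imwrite("pics/v6.png",g)
E
```

```text
down t40.1 [26.4 30. ] z43.6 F [-0.8 -0.8  5.9] op-0.00
[[0.6, -0.4, 4.5], [-0.2, -0.6, 8.1], [2.1, -0.6, 6.6], [0.4, 0.1, 6.4], [0.7, 0.7, 8.1], [0.5, -1.0, 7.0], [0.5, -0.8, 6.8], [1.7, 0.4, 6.4], [1.6, -0.2, 6.4], [0.5, 0.6, 7.5]]
end t43.7 [-21.   30.3] z43.6 F [0.5 0.6 7.5] op0.00
clear t45.4 [  19.2 -198.8] z99.5 F [-0.5  0.4  0.5] op0.00
top label: bearing -10.3 axis -12.5 r 33.9 area 540
```

```bash
python3 - <<'E' 2>/dev/null
from h import *
bot.movel(edge(81,38,62),[np.pi,0,YAW+np.pi-np.radians(9)],max_speed=220)
stroke(81,98,F=7,step=5)
clear(z=100); a,g=label(); cv2.imwrite("pics/v7.png",g)
c,e,*_=tin(80.5,C); print("lid",S(c).round(1),e.round(1))
s=imaging.capture("side"); cv2.imwrite("pics/v8.png",np.hstack([cv2.resize(g,(400,400)),cv2.resize(s[205:305,310:410],(400,400),interpolation=2)]))
E
```

```text
down t47.5 [ 8.  38.4] z43.6 F [-0.1 -1.2  5.7] op0.00
[[0.8, 0.7, 5.9], [1.9, 0.3, 4.8], [1.0, -0.3, 7.2]]
end t48.4 [-1.7 38.7] z43.6 F [ 1.  -0.3  7.2] op0.00
clear t50.1 [  19.3 -198.9] z99.6 F [ 0.1  0.5 -0.2] op-0.00
top label: bearing -3.9 axis -5.5 r 33.6 area 530
lid [12.3  9.9] [66.9 99.7]
```

View pics/v8.png

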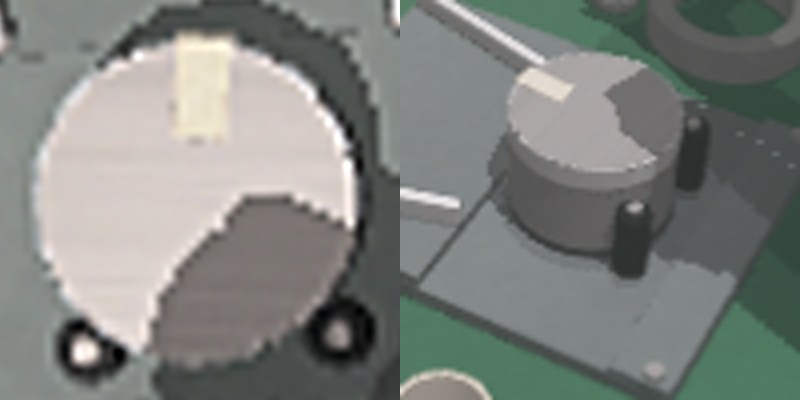

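The label is nearly there (seal px (202,87), about -4 to -5.5° off). Before the last nudge I'll check the tin's centre against the rollers numerically using the saved images.

```bash
python3 - <<'E'
from h import *
from scipy.optimize import least_squares
for f in("v3","v6","v7"):
    g=cv2.imread(f"pics/{f}.png").astype(np.float32).mean(2); g=cv2.GaussianBlur(g,(0,0),2)
    pts=[]
    for a in np.radians(np.arange(0,360,3)):
        rr=np.arange(40,56,.25); u=(np.array([60-rr*np.cos(a),60-rr*np.sin(a)])*4).astype(np.float32)
        v=cv2.remap(g,u[1][None],u[0][None],1)[0]; d=np.diff(v); i=np.argmin(d)
        if d[i]<-4: pts.append([rr[i]*np.cos(a),rr[i]*np.sin(a)])
    p=np.array(pts); s=least_squares(lambda t:np.hypot(p[:,0]-t[0],p[:,1]-t[1])-t[2],[0,0,48],loss="soft_l1").x
    dk=(g<60).astype(np.uint8)
    gg=cv2.imread(f"pics/{f}.png").astype(np.uint8)
    k,l,stt,ce=cv2.connectedComponentsWithStats((gg.max(2)<55).astype(np.uint8))
    print(f,len(p),"lid off C",s.round(2),"abs",(C+s[:2]).round(1),[(60-ce[i][1]/4,60-ce[i][0]/4,stt[i,4]) for i in range(1,k) if stt[i,4]>300])
E
```

```text
v3 109 lid off C [-4.000e-02  1.300e-01  4.858e+01] abs [476.4 113.1] [(np.float64(-2.3517823639774846), np.float64(-51.10881801125704), np.int32(533)), (np.float64(-39.647727272727266), np.float64(-42.460505793226375), np.int32(4488)), (np.float64(-45.39780092592592), np.float64(32.65706018518519), np.int32(2160))]
v6 113 lid off C [-0.06  1.38 48.48] abs [476.3 114.4] [(np.float64(22.943877551020407), np.float64(-43.46282798833819), np.int32(343)), (np.float64(11.362499999999997), np.float64(-48.20681818181818), np.int32(440)), (np.float64(-39.34036144578313), np.float64(-42.33503657487091), np.int32(4648)), (np.float64(-45.99128511966701), np.float64(32.94562955254943), np.int32(1922))]
v7 109 lid off C [-0.14  1.49 48.5 ] abs [476.3 114.5] [(np.float64(12.580147058823528), np.float64(-47.70514705882353), np.int32(340)), (np.float64(-9.600574712643677), np.float64(-48.34698275862068), np.int32(348)), (np.float64(-39.33092204707407), np.float64(-42.316400345497726), np.int32(4631)), (np.float64(-45.67228370221328), np.float64(33.09922032193159), np.int32(1988))]
```

The label is about -6° off once the centre drift is included. The lid centre moved about 1.4 mm sideways, so I'll press the tin lightly home from the front, then do the last nudge.

```bash
python3 - <<'E' 2>/dev/null
from h import *
bot.movel(W(84,1.5,75),max_speed=230)
bot.movel(W(80,1.5,26),max_speed=130); st("front")
hit=bot.movel(W(54,1.5,26),max_speed=22,threshold=4.5); st(f"push {hit}")
bot.movel(W(76,1.5,27),max_speed=70)
bot.movel(W(70,10,66),max_speed=150)
bot.movel(edge(82,38,60),[np.pi,0,YAW+np.pi-np.radians(8)],max_speed=200)
stroke(82,98,F=7,step=5)
clear(z=100); a,g=label(); cv2.imwrite("pics/v9.png",g)
E
python3 - <<'E'
from h import *
from scipy.optimize import least_squares
g=cv2.GaussianBlur(cv2.imread("pics/v9.png").astype(np.float32).mean(2),(0,0),2); pts=[]
for a in np.radians(np.arange(0,360,3)):
    rr=np.arange(40,56,.25); u=(np.array([60-rr*np.cos(a),60-rr*np.sin(a)])*4).astype(np.float32)
    d=np.diff(cv2.remap(g,u[1][None],u[0][None],1)[0]); i=np.argmin(d)
    if d[i]<-4: pts.append([rr[i]*np.cos(a),rr[i]*np.sin(a)])
p=np.array(pts); print("lid off C",least_squares(lambda t:np.hypot(p[:,0]-t[0],p[:,1]-t[1])-t[2],[0,0,48],loss="soft_l1").x.round(2))
E
```

```text
front t51.8 [80.   0.8] z26.3 F [-0.2  0.3 -0.2] op0.00
push True t52.7 [61.5  1.1] z26.3 F [2.5 0.9 1.1] op0.00
down t54.8 [ 7.3 38.5] z43.6 F [-0.3 -0.4  5. ] op-0.01
[[-0.1, -0.4, 6.2], [0.6, -0.3, 6.1], [1.5, 0.8, 6.2]]
end t55.6 [-2.1 38.7] z43.6 F [1.5 0.8 6.2] op0.00
clear t57.3 [  19.3 -198.9] z99.6 F [-0.2  0.9  0.1] op-0.00
top label: bearing -0.3 axis -1.3 r 33.8 area 495
lid off C [-0.5   1.03 48.49]
```

View pics/v9.png

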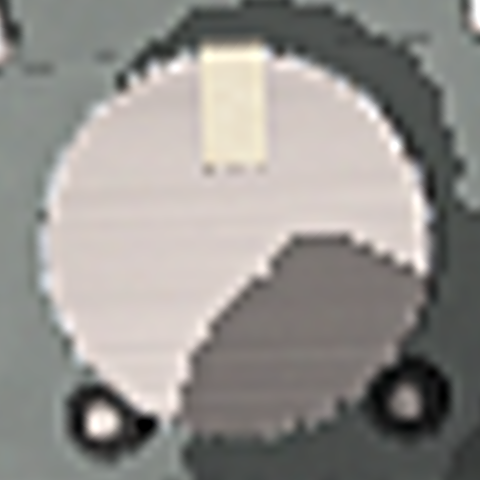

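The view shows the tin against both rollers, with the seal straight toward the open front (px (234,105)). It is within about 2° of square, and the arm is clear. Handing in.

```bash
python3 -c "
from h import *
st(); bot.sign_off()"
```

```text
t57.4 [  19.4 -198.7] z99.6 F [-0.5 -0.6 -0.6] op0.00
the job is handed in; nothing more can be done
```

The tin is seated on the turntable against both rollers, with the label facing out of the front to within about 1–3°. I handed the job in at 57.4 s, with the gripper about 200 mm clear of the tin.

- **Slide:** I pushed the tin along the apron with half-open fingers, and sampled forces stayed under about 8 N. It went home onto the turntable.
- **Turn:** I turned the label about +106° by dragging the lid's left edge, in two long strokes and two short ones at 5–8 N. I pressed the tin lightly home from the front (about 4.5 N) before the last short stroke.

**Last checks**
- **Label angle:** the seal's bearing reads -0.3° from square, or about -2° once the fitted tin centre is used. Its axis reads -1.3° by program and about -2.7° by eye. I left it there rather than risk overshooting.
- **Seating:** the fitted lid centre agrees with the roller-derived seat to about 1–2 mm, which is within the calibration error. The drop itself was judged only from the forces and pictures. During the strokes the tin drifted about 1.4 mm sideways; after the last press and stroke it was about 0.4 mm farther back and 0.5 mm back toward its starting line.

**What disagreed**
- **Fingertips:** with the jaws shut, they sit well above the reported TCP, by about 28 mm in the pictures and about 37 mm by lid contact. My first drag attempt therefore passed above the lid without touching it. The slide also pushed higher on the tin than I planned.
- **Cameras:** the top and side views differ by about 2 pixels.

I did not measure the other items on the bench again; nothing in the recorded forces or pictures suggests they were touched.

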